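# Shut and latch the fastener case

## Task

The case of screws on the workshop table has been left open. Push its lid over and fully down with the fingertips without slamming it, and only then push both latches on its front edge down and in until they lie flat against the case. Only push: do not lift or shift the case, and leave the hammer, glue bottle, tape measure and wooden kit where they are.

Things in the scene. Friction and masses are not known exactly. Their poses are not given: they have to be found in the camera images.
- case: Open fastener case, black plastic base 165 (its x) x 280 (its y) x 46 mm high, full of screws, 3.6 kg, loose on the table. Origin: centre of its underside. Its -x side is the front (latches; low fixed carrying handle at y -44 to 44, out to x = -99, 20 mm high), +x the hinge side. Its x axis points away from the robot, within 25 degrees of straight ahead.
- hinge_mid (a point): Middle of the lid's hinge line on the case's rear rim: at x = +85.5, y = 0, z = 46 mm in the case frame. The hinge line runs along the case's y. Does not move with the lid.
- lid (a joint): Lid angle, rad: 0 = fully shut (level), grows as it opens upward, 1.57 upright, limit 1.95 (leaning away from the front). Grey frame with clear window, 280 mm wide, from 3 to 170 mm from the hinge line; outer face 12 mm from the hinge's plane (shut: 58 mm above the table). Stiff: stays where it is left; takes up to about 3 N at 130 mm from the hinge.
- lid_top (a point): Point on the lid's outer face (the upper face when shut, the far face when open) on its middle line, 130 mm from the hinge line; moves with the lid. Its axes are those of the case when the lid is shut (z out of the outer face).
- latch_left (a joint): Angle, rad, of the latch flap at the case's +y side, relative to the lid: 0 = shut (with the lid down it hangs flat on the case's front), grows as it swings out and up, 1.57 = sticks straight out forward from the lid's edge, limit 1.95. Grey plate 40 mm wide, 34 mm long from its pivot. Stiff: stays where it is left; takes about 1.5 to 2 N at 22 mm from its pivot.
- latch_right (a joint): The same for the latch flap at the case's -y side.
- flap_left (a point): Point on the left flap's outer face, mid-width, 22 mm from the pivot; moves with the flap. The outer face lies 4 mm off the pivot's plane. With the lid shut the pivot is at x = -88.5, y = +95, z = 52 mm in the case frame and runs along y; the shut flap's outer face is at x = -92.5, its lower edge at z = 18.
- flap_right (a point): The same point on the right flap (pivot at y = -95 mm).
- hammer: Claw hammer lying flat, 290 mm long, wooden handle, dark steel head; behind the case. Leave alone.
- glue: Glue bottle standing upright, 62 mm diameter, 150 mm high, beside the case to its left or right. Origin: centre of its underside. Leave alone.
- kit: Half-built pine kit, three nailed boards, 170 x 80 mm, 59 mm high, on the other side of the case. Origin: centre of its underside. Leave alone.
- tape: Tape measure standing on edge, 72 x 36 x 66 mm high, black and steel, behind the case. Origin: centre of its underside. Leave alone.

How it is judged:
By the outcome, as a careful person would: the job done as asked, in the order asked, and still so for the second after the job is handed in, with the robot touching nothing.
It also fails if it takes over 67 s, if anything falls off the work surface, if the arm or the gripper's body presses on something with over 40 N, if the wrist force passes 120 N, or if a joint passes its speed limit or range.

## Robot

A 6-joint arm with a two-finger parallel gripper is mounted at the origin on the work surface. World frame = base frame: x ahead of the robot, y to its left, z up, the work surface at z = 0. Lengths are in m, angles in rad, forces in N, time in s.
With the tool pointing down it reaches from about 0.325 to 0.775 m from the base axis. Payload 9.3 kg.
Tool frame: the origin (TCP) lies midway between the tips of the shut fingers; the grasp point (between the pads) lies 19 mm behind it; z points along the fingers, y is the line along which they close (so a half turn about z gives the same grasp; the last joint's range is limited). The gripper opens to 85 mm and grips with 20 to 120 N. Pads are 22 mm wide; open, the fingers measure 114 mm over their backs; the gripper's body (76 mm by 85 mm) begins 54 mm behind the grasp point. The pads swing forward as they close: fully open they stand 13 mm farther back than shut.
Start: joints at [-1.385, 0.259, 0.021, 1.334, 0, 1.418], TCP at [0.183, -0.519, 0.231] pointing down, gripper open.
Joint ranges: [-3.04, 3.04], [-0.91, 1.82], [-1.04, 1.36], [-1.92, 1.95], [-1.52, 1.45], [-3.14, 3.14]. Speed limits (rad/s): [2.22, 2.22, 2.79, 3.14, 3.14, 3.14].

## Interface

Orientations are given as a 3x3 rotation matrix whose columns are the frame's x, y, z axes.
In Python, from station import env, eyes gives the robot as it stands.
- The arm moves only by the tool apply_moves, never from a script. Its argument "deltas" is a list of rows, each a list of 7 numbers: the shift along the tool's x, y, z in mm, then the turn, a rotation vector about the tool's x, y, z in rad, then the opening, from -1 (shut) to 1 (fully open), so that 0 is half open. A call has 1 to 12 rows; each row is the pose to reach, as a shift and turn from the pose commanded when the call began, along the tool's axes at that moment; what a row does not reach only later rows make up. A row lasts 1/12 s, in which the tool goes at most 41.7 mm and 7.16 degrees, less where a joint would pass 70% of its speed; a pose out of reach is approached as far as the arm can. A call with a gripper value outside its range is refused whole. The fingers move at their own pace and stop on an object; "grip_force" is the grip in N (left out, the last holds). Time passes only in rows, so rows that repeat a pose let the fingers close. It gives the time, the measured TCP pose, the force, the opening and the grip force at its end, in the units of the state.
- env.observe(): the state, without advancing time (a new reading comes with each control period).
- eyes.snapshot(name): name is "scene" or "top" or "wrist"; returns a dict with "image" (480x640x3 uint8, red, green, blue), "depth" (480x640 float32, m along the optical axis (not along the pixel's ray), 0 where there is no reading), "fov_y" (degrees; the focal length in pixels is half the picture's height over the tangent of half this angle, whatever the lens; pixels are square), "cx", "cy" (the principal point, pixels), "view" (4x4, takes a point from world to camera coordinates). Camera axes: x right, y down, z forward; pixel columns grow to the right and rows downward; lengths in m; the calibration is good to about 2 mm. A picture is of the moment at which its call begins.
- env.sign_off(): hands the job in; it is judged then, once.
The state is a dict: "t": time; "joint_positions": joint angles; "dq": joint speeds; "joint_torque": joint torques, N m; "tool_pos": TCP position; "tcp_rot": TCP orientation; "force": force on the tool from outside, world axes, zero at the start; "torque": the same for the moment, N m; "width": finger opening in m; "grasp_force": force on a finger pad.
Only numpy, scipy, OpenCV 4.12 (cv2) and the standard library are available. Lean on these libraries where they do the work, as an engineer would, in place of code of your own. Each camera call takes 0.05 s, during which the arm holds its last target. There are 200 camera calls.

## Working session

There is one attempt and no reset: what is moved stays moved. The work goes in short steps, Python scripts to look and compute and a tool call to move; the robot and the scene stay as the last step left them, time stands still between calls to the robot, and variables do not carry over. Pictures are saved under pics/ and viewed, at most 10 in all, crops included, and the job is handed in when it is done.

Besides the shell and the picture viewer there is one more tool, called after ">>>" as a command line: name --pt "numbers of a row" for each row, then --argument value for the rest. apply_moves: Moves the arm, as the interface text tells. Its arguments: {"type":"object","properties":{"deltas":{"type":"array","items":{"type":"array","items":{"type":"number"}}},"grip_force":{"type":"number"}},"required":["deltas"]}

```bash
ls; mkdir -p pics; cat > h.py <<'E'
import numpy as np, cv2
from station import env, eyes
np.set_printoptions(precision=4,suppress=True)
def cloud(s):
    d=s["depth"];f=240/np.tan(np.radians(s["fov_y"]/2))
    v,u=np.mgrid[0:480,0:640]
    p=np.stack([(u-s["cx"])*d/f,(v-s["cy"])*d/f,d],-1)
    V=np.array(s["view"]);return (p-V[:3,3])@V[:3,:3]
def snap(n,name):
    s=eyes.snapshot(n);cv2.imwrite(f"pics/{name}.png",s["image"][:,:,::-1]);P=cloud(s);np.savez(f"{name}.npz",P=P,d=s["depth"],im=s["image"]);return s,P
E
python3 - <<'E'
from h import *
o=env.observe();print(o["t"],o["tool_pos"],o["tcp_rot"])
for n in("scene","top"):
    s,P=snap(n,n+"1");print(s["fov_y"],s["cx"],s["cy"],s["view"])
E
```

```text
pics
0.0 [ 0.1827 -0.5184  0.2306] [[ 0.9432  0.3323 -0.0002]
 [ 0.3323 -0.9432  0.0014]
 [ 0.0002 -0.0014 -1.    ]]
50.62577628943099 321.4353539296052 247.64695605992358 [[ 0.9262  0.3769 -0.0108 -0.5925]
 [ 0.2693 -0.6813 -0.6807 -0.1051]
 [-0.2639  0.6275 -0.7325  1.3214]
 [ 0.      0.      0.      1.    ]]
54.32451727816948 320.0266853092983 240.52053856018009 [[-0.019  -0.9997 -0.0121  0.0589]
 [-0.9821  0.021  -0.187   0.5962]
 [ 0.1872  0.0084 -0.9823  0.8575]
 [ 0.      0.      0.      1.    ]]
```

View pics/scene1.png

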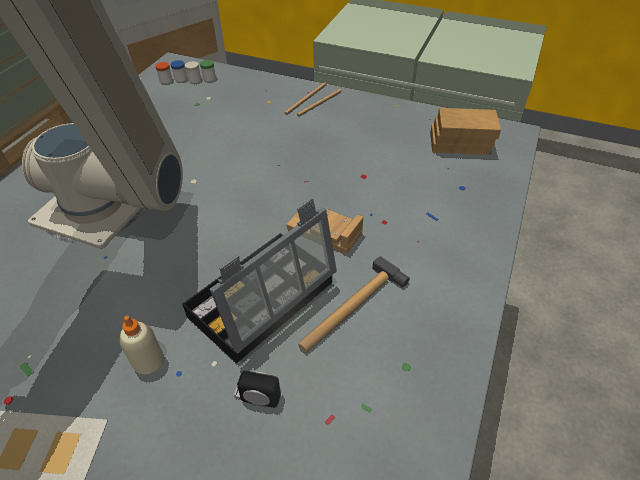

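View pics/top1.png

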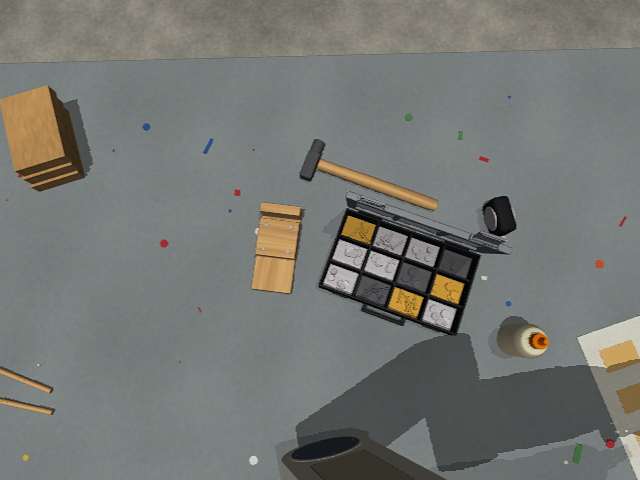

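The scene view shows the open lid standing, with both flaps up at (230,268) and (307,210). In the top view the base rim corners are near (320,287), (456,333), (480,255) and (347,210). The glue is to the right at (535,342), the kit to the left, and the hammer and tape behind.

```bash
cat >> h.py <<'E'
def ray(s,u,v,z):
    f=240/np.tan(np.radians(s["fov_y"]/2));V=np.array(s["view"]);R=V[:3,:3];c=-R.T@V[:3,3]
    d=R.T@np.array([(u-s["cx"])/f,(v-s["cy"])/f,1]);return c+d*(z-c[2])/d[2]
E
python3 - <<'E'
from h import *
a=np.load("top1.npz");P=a["P"]
s=eyes.snapshot("top")
for q in[(320,287),(456,333),(480,255),(347,210)]: print(q,ray(s,*q,.046))
for q in[(347,197),(511,246),(511,253),(348,205)]: print(q,P[q[1],q[0]])
# case: rim points z 40-50
m=(P[...,2]>.040)&(P[...,2]<.050)&(abs(P[...,0]-.5)<.25)&(P[...,1]>-.3)&(P[...,1]<.1)
r=cv2.minAreaRect(P[m][:,:2].astype(np.float32)*1000);print(r,cv2.boxPoints(r))
S=np.load("scene1.npz")["P"]
for n,Q in(("top",P),("scene",S)):
  m=(Q[...,2]>.08)&(Q[...,0]>.42)&(Q[...,0]<.72)&(Q[...,1]>-.25)&(Q[...,1]<.09)
  p=Q[m];print(n,len(p),p.min(0),p.max(0))
  for z in np.arange(.08,.30,.02):
    k=p[abs(p[:,2]-z)<.01]
    if len(k)>5: print(z,len(k),k.mean(0),k.min(0),k.max(0))
E
```

```text
(320, 287) [0.5075 0.0487 0.046 ]
(456, 333) [ 0.4151 -0.2078  0.046 ]
(480, 255) [ 0.5638 -0.2656  0.046 ]
(347, 210) [ 0.6603 -0.0082  0.046 ]
(347, 197) [ 0.6395 -0.0002  0.2123]
(511, 246) [ 0.5878 -0.3453  0.0023]
(511, 253) [ 0.5735 -0.3447  0.0004]
(348, 205) [ 0.6626 -0.0089  0.0757]
((531.18017578125, -100.4453125), (398.70330810546875, 284.01068115234375), 89.98480987548828) [[ 389.122  -299.7593]
 [ 673.1326 -299.8346]
 [ 673.2383   98.8687]
 [ 389.2277   98.944 ]]
top 3220 [ 0.4262 -0.2499  0.0802] [0.6613 0.0392 0.9545]
0.08 66 [ 0.6194 -0.1332  0.0849] [ 0.5749 -0.2499  0.0802] [ 0.6613 -0.0102  0.0898]
0.1 136 [ 0.6175 -0.1295  0.1003] [ 0.5648 -0.2499  0.0904] [ 0.6597 -0.0054  0.1098]
0.12000000000000001 117 [ 0.6108 -0.1364  0.1179] [ 0.5602 -0.2499  0.11  ] [ 0.6558 -0.0043  0.1289]
0.14 34 [ 0.6001 -0.1428  0.1397] [ 0.5548 -0.2491  0.1301] [ 0.6514 -0.0056  0.1491]
0.16000000000000003 34 [ 0.6004 -0.1291  0.1604] [ 0.5514 -0.2478  0.1509] [ 0.6496 -0.0023  0.1697]
0.18000000000000002 19 [ 0.6036 -0.1088  0.1795] [ 0.5466 -0.2495  0.1713] [ 0.6441 -0.0013  0.1885]
[... 703 characters left out ...]
88 -0.0058  0.13  ]
0.14 919 [ 0.6131 -0.1339  0.1401] [ 0.5663 -0.2497  0.1301] [ 0.6667 -0.0055  0.1499]
0.16000000000000003 965 [ 0.6092 -0.1338  0.1601] [ 0.5626 -0.2496  0.1501] [ 0.6635 -0.0038  0.17  ]
0.18000000000000002 991 [ 0.6053 -0.1336  0.1801] [ 0.5601 -0.2497  0.17  ] [ 0.6585 -0.0026  0.19  ]
0.2 967 [ 0.6027 -0.1326  0.2001] [ 0.5548 -0.2499  0.19  ] [ 0.6568 -0.0012  0.21  ]
0.22000000000000003 1014 [ 0.5972 -0.1336  0.2168] [ 0.5445 -0.2497  0.2101] [0.6522 0.0022 0.2299]
0.24000000000000005 313 [ 0.5976 -0.1267  0.2403] [ 0.5549 -0.2373  0.23  ] [ 0.6372 -0.02    0.2499]
0.26000000000000006 127 [ 0.5887 -0.1464  0.2523] [ 0.5563 -0.2363  0.25  ] [ 0.6327 -0.0185  0.2557]
```

```bash
cat > fit.py <<'E'
from h import *
S=np.load("scene1.npz")["P"]
m=(S[...,2]>.075)&(S[...,2]<.205)&(S[...,0]>.5)&(S[...,0]<.72)&(S[...,1]>-.3)&(S[...,1]<.05)
p=S[m]
w=np.ones(len(p),bool)
for i in range(8):
    c=p[w].mean(0);n=np.linalg.svd(p[w]-c,full_matrices=False)[2][2];n*=np.sign(n[0])
    d=(p-c)@n; w=abs(d)<max(.003,.012/(i+1))
h=np.array([-n[1],n[0],0]);h/=np.linalg.norm(h)   # case y
ex=np.array([h[1],-h[0],0])
th=np.arctan2(n@ex,n[2])
print("inl",w.mean(),"n",n,"case y",h,"yaw",np.degrees(np.arctan2(ex[1],ex[0])),"lid angle",th)
# hinge from plane: outer face 12mm from hinge plane at z=46
k=((c-n*.012)@n-.046*n[2])/(n@ex) # coordinate along ex
t=p[w]@h; print("y ext",np.percentile(t,[.2,99.8]),np.ptp(np.percentile(t,[.2,99.8])))
ym=np.percentile(t,[.2,99.8]).mean()
print("hinge_mid",ex*k+h*ym,"case origin",ex*(k-.0855)+h*ym)
H=ex*k+h*ym+np.array([0,0,.046])
# flaps
q=S[(S[...,2]>.22)&(S[...,2]<.27)&(S[...,0]>.5)&(S[...,0]<.7)&(S[...,1]>-.3)&(S[...,1]<.05)]
e=-np.cos(th)*ex+np.array([0,0,np.sin(th)])
for sg in(1,-1):
    f=q[(abs((q-H)@h-sg*.095)<.022)];a=(f-H)@e;b=(f-H)@n;g=a>.178
    print(sg,len(f),a.max(),np.polyfit(a[g],b[g],1),((f-H)@h)[g].mean())
E
python3 fit.py
```

```text
inl 0.967144840351689 n [ 0.9167 -0.3562  0.1808] case y [0.3622 0.9321 0.    ] yaw -21.232870607562518 lid angle 1.388955462335654
y ext [-0.0441  0.235 ] 0.2790590402476208
hinge_mid [ 0.6174 -0.1375  0.    ] case origin [ 0.5377 -0.1065  0.    ]
1 292 0.2110386550401499 [-0.0551  0.021 ] 0.09419996891471011
-1 311 0.20947513093727216 [ 0.1959 -0.0224] -0.0954978834722276
```

>>> apply_moves --pt "0 0 -30 0 0 0.1 -1" --pt "0 0 -60 0 0 0.2 -1" --pt "0 0 -80 0 0 0.3 -1" --pt "0 0 -90 0 0 0.4 -1" --pt "0 0 -90 0 0 0.5 -1" --pt "0 0 -90 0 0 0.6 -1" --pt "0 0 -90 0 0 0.69 -1"

```text
t: 0.73
tool_pos: [0.1828, -0.5187, 0.3212]
tcp_rot: [[0.937, -0.349, -0.0], [-0.349, -0.937, 0.0], [-0.0, -0.0, -1.0]]
force: [-0.0, -0.6, 0.2]
width: 0.0007
grasp_force: 0.0
```

>>> apply_moves --pt "20 -34 0 0 0 0 -1" --pt "40 -68 0 0 0 0 -1" --pt "60 -102 0 0 0 0 -1" --pt "80 -136 0 0 0 0 -1" --pt "100 -170 0 0 0 0 -1" --pt "120 -204 0 0 0 0 -1" --pt "140 -238 0 0 0 0 -1" --pt "160 -272 0 0 0 0 -1" --pt "180 -306 0 0 0 0 -1" --pt "200 -340 0 0 0 0 -1" --pt "220 -374 0 0 0 0 -1" --pt "240 -408 0 0 0 0 -1"

```text
t: 1.73
tool_pos: [0.5497, -0.2165, 0.3212]
tcp_rot: [[0.939, -0.344, -0.0], [-0.344, -0.939, 0.0], [-0.0, 0.0, -1.0]]
force: [0.4, -0.9, 0.1]
width: 0.0004
grasp_force: 0.0
```

>>> apply_moves --pt "20 -34 0 0 0 0 -1" --pt "40 -68 0 0 0 0 -1" --pt "59 -102 0 0 0 0 -1" --pt "59 -102 0 0 0 0 -1" --pt "59 -102 0 0 0 0 -1"

```text
t: 2.15
tool_pos: [0.6398, -0.1422, 0.3197]
tcp_rot: [[0.941, -0.339, -0.002], [-0.339, -0.941, 0.002], [-0.002, -0.001, -1.0]]
force: [-0.5, -0.0, -0.1]
width: 0.0001
grasp_force: 0.0
```

>>> apply_moves --pt "2 0 30 0 0 0.015 -1" --pt "2 0 60 0 0 0.015 -1" --pt "2 0 90 0 0 0.015 -1" --pt "2 0 115 0 0 0.015 -1" --pt "2 0 132 0 0 0.015 -1" --pt "2 0 132 0 0 0.015 -1" --pt "2 0 132 0 0 0.015 -1"

```text
t: 2.73
tool_pos: [0.6381, -0.149, 0.1894]
tcp_rot: [[0.936, -0.351, 0.0], [-0.351, -0.936, 0.004], [-0.001, -0.004, -1.0]]
force: [0.5, 0.3, 0.8]
width: 0.0
grasp_force: 0.0
```

>>> apply_moves --pt "-4 0 0 0 0 0 -1" --pt "-8 0 0 0 0 0 -1" --pt "-12 0 0 0 0 0 -1" --pt "-15 0 0 0 0 0 -1" --pt "-18 0 0 0 0 0 -1" --pt "-20 0 0 0 0 0 -1" --pt "-22 0 0 0 0 0 -1" --pt "-24 0 0 0 0 0 -1" --pt "-26 0 0 0 0 0 -1" --pt "-28 0 0 0 0 0 -1" --pt "-30 0 0 0 0 0 -1" --pt "-30 0 0 0 0 0 -1"

```text
t: 3.73
tool_pos: [0.6108, -0.1377, 0.1893]
tcp_rot: [[0.937, -0.349, 0.001], [-0.349, -0.937, 0.004], [0.0, -0.004, -1.0]]
force: [0.4, 0.4, -0.2]
width: -0.0002
grasp_force: 0.2
```

>>> apply_moves --pt "-4 0 2 0 0 0 -1" --pt "-8 0 4 0 0 0 -1" --pt "-12 0 5 0 0 0 -1" --pt "-17 0 6 0 0 0 -1" --pt "-21 0 7 0 0 0 -1" --pt "-26 0 8 0 0 0 -1" --pt "-30 0 10 0 0 0 -1" --pt "-35 0 11 0 0 0 -1" --pt "-39 0 13 0 0 0 -1" --pt "-44 0 15 0 0 0 -1" --pt "-48 0 17 0 0 0 -1" --pt "-52 0 19 0 0 0 -1"

```text
t: 4.73
tool_pos: [0.5618, -0.1193, 0.1701]
tcp_rot: [[0.937, -0.349, 0.001], [-0.349, -0.937, 0.004], [-0.0, -0.004, -1.0]]
force: [1.5, 0.5, -0.4]
width: -0.0
grasp_force: 0.5
```

```bash
python3 - <<'E'
from h import *
o=env.observe();print(o["force"],o["tool_pos"])
s,P=snap("scene","s2")
ex=np.array([.935,-.354,0]);ey=np.array([.354,.935,0]);O=np.array([.5377,-.1065,0])
Q=(P-O)@np.stack([ex,ey,[0,0,1]],1)
m=(Q[...,2]>.06)&(Q[...,2]<.16)&(abs(Q[...,1])<.138)&(abs(Q[...,1])>.06)&(abs(Q[...,0])<.11)
q=Q[m];print(len(q),np.polyfit(q[:,2],q[:,0],1))
cv2.imwrite("pics/c2.png",cv2.resize(s["image"][180:400,150:420,::-1],None,fx=2.5,fy=2.5))
E
```

```text
[ 1.461   0.5362 -0.4318] [ 0.5618 -0.1193  0.1701]
4213 [-0.6817  0.1327]
```

View pics/c2.png

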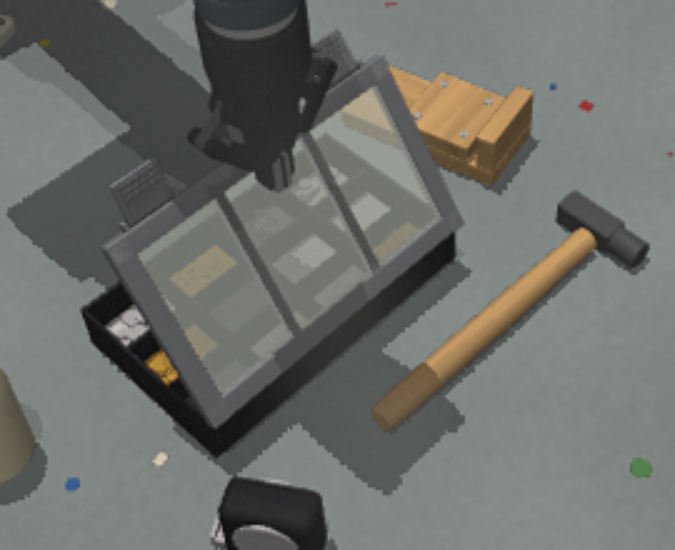

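The picture shows the lid following the fingertips (near (280,175) in the crop), at about 0.97 rad. Nothing else has moved.

>>> apply_moves --pt "-4 0 2 0 0 0 -1" --pt "-9 0 5 0 0 0 -1" --pt "-13 0 7 0 0 0 -1" --pt "-17 0 10 0 0 0 -1" --pt "-21 0 12 0 0 0 -1" --pt "-25 0 15 0 0 0 -1" --pt "-29 0 18 0 0 0 -1" --pt "-32 0 22 0 0 0 -1" --pt "-36 0 25 0 0 0 -1" --pt "-39 0 28 0 0 0 -1" --pt "-43 0 32 0 0 0 -1" --pt "-46 0 35 0 0 0 -1"

```text
t: 5.78
tool_pos: [0.5187, -0.1032, 0.1348]
tcp_rot: [[0.937, -0.349, 0.001], [-0.349, -0.937, 0.004], [-0.0, -0.004, -1.0]]
force: [0.3, 1.2, 0.2]
width: 0.0004
grasp_force: 0.3
```

>>> apply_moves --pt "-3 0 4 0 0 0 -1" --pt "-6 0 7 0 0 0 -1" --pt "-9 0 11 0 0 0 -1" --pt "-12 0 15 0 0 0 -1" --pt "-14 0 19 0 0 0 -1" --pt "-17 0 23 0 0 0 -1" --pt "-19 0 27 0 0 0 -1" --pt "-21 0 31 0 0 0 -1" --pt "-23 0 35 0 0 0 -1" --pt "-25 0 39 0 0 0 -1" --pt "-27 0 43 0 0 0 -1" --pt "-28 0 46 0 0 0 -1"

```text
t: 6.78
tool_pos: [0.4927, -0.0933, 0.0888]
tcp_rot: [[0.937, -0.349, 0.001], [-0.349, -0.937, 0.004], [-0.0, -0.004, -1.0]]
force: [0.6, -0.3, -0.4]
width: 0.0
grasp_force: 0.1
```

>>> apply_moves --pt "-1 0 3 0 0 0 -1" --pt "-2 0 6 0 0 0 -1" --pt "-3 0 9 0 0 0 -1" --pt "-4 0 12 0 0 0 -1" --pt "-5 0 14 0 0 0 -1" --pt "-5 0 16 0 0 0 -1" --pt "-6 0 18 0 0 0 -1" --pt "-6 0 20 0 0 0 -1" --pt "-7 0 22 0 0 0 -1" --pt "-7 0 24 0 0 0 -1" --pt "-7 0 26 0 0 0 -1" --pt "-8 0 28 0 0 0 -1"

```text
t: 7.78
tool_pos: [0.4857, -0.0905, 0.0611]
tcp_rot: [[0.937, -0.349, 0.002], [-0.349, -0.937, 0.004], [0.0, -0.004, -1.0]]
force: [0.2, -0.2, 0.2]
width: 0.0001
grasp_force: 0.1
```

>>> apply_moves --pt "0 0 1 0 0 0 -1" --pt "0 0 2 0 0 0 -1" --pt "0 0 2.5 0 0 0 -1" --pt "0 0 3 0 0 0 -1" --pt "0 0 3.5 0 0 0 -1" --pt "0 0 4 0 0 0 -1" --pt "0 0 4 0 0 0 -1"

```text
t: 8.37
tool_pos: [0.4856, -0.0905, 0.058]
tcp_rot: [[0.937, -0.349, 0.002], [-0.349, -0.937, 0.004], [0.001, -0.004, -1.0]]
force: [-3.3, 0.4, 8.6]
width: 0.0004
grasp_force: 4.2
```

```bash
python3 - <<'E'
from h import *
o=env.observe();print(o["force"],o["tool_pos"])
s,P=snap("scene","s3")
ex=np.array([.935,-.354,0]);ey=np.array([.354,.935,0]);O=np.array([.5377,-.1065,0])
Q=(P-O)@np.stack([ex,ey,[0,0,1]],1)
m=(Q[...,2]>.05)&(Q[...,2]<.08)&(abs(Q[...,1])<.138)&(abs(Q[...,0])<.085)
q=Q[m];print(len(q),np.polyfit(q[:,0],q[:,2],1))
for sg in(1,-1):
  f=Q[(Q[...,0]<-.09)&(Q[...,0]>-.14)&(abs(Q[...,1]-sg*.095)<.018)&(Q[...,2]>.03)];print(len(f),np.polyfit(f[:,0],f[:,2],1),f.min(0),f.max(0))
E
```

```text
[-3.2749  0.3873  8.5823] [ 0.4856 -0.0905  0.058 ]
8237 [-0.0041  0.0579]
63 [0.0606 0.063 ] [-0.1131  0.0797  0.0536] [-0.0905  0.1127  0.0601]
221 [-0.2162  0.0387] [-0.1227 -0.1129  0.0549] [-0.0901 -0.0778  0.0697]
```

>>> apply_moves --pt "0 0 -20 0 0 0 -1" --pt "-5 -5 -50 0 0 0 -1" --pt "-20 -25 -60 0 0 0 -1" --pt "-35 -50 -60 0 0 0 -1" --pt "-50 -75 -60 0 0 0 -1" --pt "-65 -98 -60 0 0 0 -1" --pt "-65 -98 -60 0 0 0 -1" --pt "-65 -98 -60 0 0 0 -1"

```text
t: 9.08
tool_pos: [0.4387, -0.0403, 0.1174]
tcp_rot: [[0.953, -0.302, 0.01], [-0.302, -0.953, 0.035], [-0.001, -0.036, -0.999]]
force: [1.3, -0.1, 0.9]
width: -0.0003
grasp_force: 0.0
```

```bash
python3 - <<'E'
from h import *
o=env.observe();print(o["force"],o["tool_pos"])
ex=np.array([.935,-.354,0]);ey=np.array([.354,.935,0]);O=np.array([.5377,-.1065,0])
B=np.stack([ex,ey,[0,0,1]],1);print("tcp case",(o["tool_pos"]-O)@B)
for n in("scene","top"):
  s,P=snap(n,n+"4");Q=(P-O)@B
  m=(abs(Q[...,2]-.058)<.006)&(abs(Q[...,1])<.16)&(Q[...,0]<.1)&(Q[...,0]>-.087)
  r=cv2.minAreaRect(Q[m][:,:2].astype(np.float32)*1000);print(n,r)
E
```

```text
[ 1.2625 -0.1076  0.8733] [ 0.4387 -0.0403  0.1174]
tcp case [-0.116   0.0269  0.1174]
scene ((3.3147048950195312, 1.064605712890625), (282.467529296875, 182.0971221923828), 89.62442779541016)
top ((0.9293594360351562, -1.164093017578125), (175.47605895996094, 280.57110595703125), 0.07226358354091644)
```

View pics/top4.png

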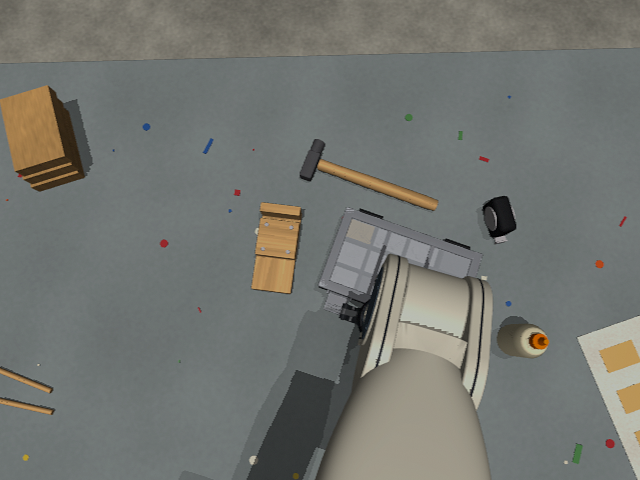

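Top view: the lid is shut, the case has not moved, and the gripper is at (355,310), just right of the left flap at (333,298). The arm has stopped short, so I'll check the joints.

>>> apply_moves --pt "0 -5 0 0 0 0 -1" --pt "0 -10 0 0 0 0 -1" --pt "0 -15 0 0 0 0 -1"

```text
t: 9.43
tool_pos: [0.4419, -0.0345, 0.1181]
tcp_rot: [[0.956, -0.292, 0.012], [-0.292, -0.956, 0.041], [-0.001, -0.043, -0.999]]
force: [-0.3, 0.4, 0.3]
width: 0.0001
grasp_force: 0.0
```

```bash
python3 - <<'E'
from h import *
o=env.observe();print(o["force"],o["tool_pos"],o["joint_positions"],o["dq"],o["tcp_rot"])
ex=np.array([.935,-.354,0]);ey=np.array([.354,.935,0]);O=np.array([.5377,-.1065,0])
B=np.stack([ex,ey,[0,0,1]],1);print("tcp case",(o["tool_pos"]-O)@B)
E
```

```text
[-0.3185  0.3636  0.3451] [ 0.4419 -0.0345  0.1181] [-0.2967  0.142  -0.433   0.9968  0.0429  3.1412] [ 0.0456  0.0047  0.0107  0.008   0.0255 -0.0003] [[ 0.9564 -0.2917  0.0115]
 [-0.292  -0.9555  0.0413]
 [-0.001  -0.0429 -0.9991]]
tcp case [-0.1151  0.0335  0.1181]
```

>>> apply_moves --pt "0 0 -5 0 0 -0.12 -1" --pt "0 0 -10 0 0 -0.24 -1" --pt "0 0 -15 0 0 -0.36 -1" --pt "0 0 -20 0 0 -0.48 -1" --pt "0 0 -20 0 0 -0.6 -1" --pt "0 0 -20 0 0 -0.72 -1" --pt "0 0 -20 0 0 -0.84 -1" --pt "0 0 -20 0 0 -0.96 -1" --pt "0 0 -20 0 0 -1.08 -1" --pt "0 0 -20 0 0 -1.2 -1" --pt "0 0 -20 0 0 -1.32 -1" --pt "0 0 -20 0 0 -1.44 -1"

```text
t: 10.43
tool_pos: [0.4416, -0.0352, 0.1381]
tcp_rot: [[0.408, 0.913, 0.012], [0.912, -0.409, 0.041], [0.042, -0.006, -0.999]]
force: [-0.2, 0.4, 0.4]
width: 0.0003
grasp_force: 0.0
```

>>> apply_moves --pt "0 0 0 0 0 -0.12 -1" --pt "0 0 0 0 0 -0.24 -1" --pt "0 0 0 0 0 -0.36 -1" --pt "0 0 0 0 0 -0.48 -1" --pt "0 0 0 0 0 -0.6 -1" --pt "0 0 0 0 0 -0.72 -1" --pt "0 0 0 0 0 -0.84 -1" --pt "0 0 0 0 0 -0.96 -1" --pt "0 0 0 0 0 -1.08 -1" --pt "0 0 0 0 0 -1.2 -1" --pt "0 0 0 0 0 -1.32 -1" --pt "0 0 0 0 0 -1.44 -1"

```text
t: 11.43
tool_pos: [0.4416, -0.0352, 0.1381]
tcp_rot: [[-0.852, 0.524, 0.012], [0.524, 0.851, 0.041], [0.012, 0.041, -0.999]]
force: [-0.0, -0.7, -0.5]
width: -0.0002
grasp_force: 0.0
```

```bash
cat >> h.py <<'E'
ex=np.array([.935,-.354,0]);ey=np.array([.354,.935,0]);O=np.array([.5377,-.1065,0])
B=np.stack([ex,ey,[0,0,1]],1)
def st():
    o=env.observe();R=np.array(o["tcp_rot"]);print("t",o["t"],"F case",B.T@o["force"],"tcp case",(o["tool_pos"]-O)@B,"\nrot in case",B.T@R,"\nj",np.array(o["joint_positions"]))
    from scipy.spatial.transform import Rotation as T
    W=B@np.diag([-1,1,-1.]) # wanted: tool x=-case x, y=case y, z down
    print("needed rotvec",T.from_matrix(R.T@W).as_rotvec())
E
python3 -c "from h import *;st()"
```

```text
t 11.4333 F case [ 0.2169 -0.7    -0.4564] tcp case [-0.1151  0.0326  0.1381] 
rot in case [[-0.9818  0.1887 -0.0038]
 [ 0.1884  0.9809  0.0426]
 [ 0.0118  0.0411 -0.9991]] 
j [-0.2985  0.125  -0.3974  1.0495  0.0428  0.2533]
needed rotvec [ 0.0421 -0.0078 -0.1898]
```

>>> apply_moves --pt "0 0 0 0.02 -0.004 -0.1 -1" --pt "0 0 0 0.042 -0.008 -0.19 -1" --pt "0 0 0 0.042 -0.008 -0.19 -1"

```text
t: 11.68
tool_pos: [0.4416, -0.035, 0.1381]
tcp_rot: [[-0.935, 0.355, -0.0], [0.355, 0.935, -0.001], [-0.0, -0.001, -1.0]]
force: [-0.2, 0.2, -0.2]
width: -0.0002
grasp_force: 0.0
```

>>> apply_moves --pt "2 25 0 0 0 0 -1" --pt "5 50 0 0 0 0 -1" --pt "5 62 0 0 0 0 -1" --pt "5 62 25 0 0 0 -1" --pt "5 62 50 0 0 0 -1" --pt "5 62 68 0 0 0 -1" --pt "5 62 68 0 0 0 -1" --pt "5 62 68 0 0 0 -1"

```text
t: 12.35
tool_pos: [0.4586, 0.0245, 0.0699]
tcp_rot: [[-0.932, 0.361, -0.002], [0.361, 0.932, 0.001], [0.002, -0.0, -1.0]]
force: [0.6, -1.1, 0.4]
width: -0.0
grasp_force: 0.0
```

```bash
python3 -c "from h import *;st()"
```

```text
t 12.35 F case [ 0.8912 -0.7925  0.4286] tcp case [-0.1204  0.0945  0.0699] 
rot in case [[-0.9997  0.0079 -0.002 ]
 [ 0.0079  0.9997  0.    ]
 [ 0.002  -0.     -1.    ]] 
j [-0.1299  0.2189 -0.474   0.8798  0.0005  0.2399]
needed rotvec [-0.     -0.002  -0.0079]
```

>>> apply_moves --pt "0 0 6 0 0 0 -1" --pt "0 0 11 0 0 0 -1" --pt "0 0 15 0 0 0 -1" --pt "0 0 18 0 0 0 -1" --pt "-1 0 21 0 0 0 -1" --pt "-2 0 24 0 0 0 -1" --pt "-3 0 27 0 0 0 -1" --pt "-4 0 29 0 0 0 -1" --pt "-5 0 32 0 0 0 -1" --pt "-7 0 34 0 0 0 -1" --pt "-9 0 36 0 0 0 -1" --pt "-11 0 37 0 0 0 -1"

```text
t: 13.35
tool_pos: [0.469, 0.0205, 0.0328]
tcp_rot: [[-0.933, 0.36, -0.001], [0.36, 0.933, 0.0], [0.001, -0.0, -1.0]]
force: [-2.4, 2.0, -0.3]
width: -0.0
grasp_force: 1.0
```

>>> apply_moves --pt "-1 0 1 0 0 0 -1" --pt "-2 0 2 0 0 0 -1" --pt "-3 0 3 0 0 0 -1" --pt "-4 0 3 0 0 0 -1" --pt "-5 0 3 0 0 0 -1" --pt "-5 0 3 0 0 0 -1"

```text
t: 13.85
tool_pos: [0.4738, 0.0187, 0.0301]
tcp_rot: [[-0.933, 0.36, -0.0], [0.36, 0.933, 0.0], [0.0, -0.0, -1.0]]
force: [-2.3, 0.7, -1.2]
width: 0.0001
grasp_force: 0.7
```

```bash
python3 -c "from h import *;st()"
```

```text
t 13.85 F case [-2.3828 -0.1585 -1.216 ] tcp case [-0.104   0.0944  0.0301] 
rot in case [[-0.9998  0.0059 -0.0003]
 [ 0.0059  0.9998 -0.    ]
 [ 0.0003 -0.     -1.    ]] 
j [-0.1379  0.2862 -0.5021  0.7828  0.      0.23  ]
needed rotvec [-0.     -0.0003 -0.0059]
```

Continue gently, 1 mm at a time, until the force rises.

>>> apply_moves --pt "-0.5 0 0 0 0 0 -1" --pt "-1 0 0 0 0 0 -1" --pt "-1.5 0 0 0 0 0 -1" --pt "-2 0 0 0 0 0 -1" --pt "-2 0 0 0 0 0 -1"

```text
t: 14.27
tool_pos: [0.4758, 0.0179, 0.0302]
tcp_rot: [[-0.933, 0.36, 0.0], [0.36, 0.933, -0.0], [-0.0, -0.0, -1.0]]
force: [-1.9, 0.2, -0.6]
width: 0.0002
grasp_force: 1.0
```

```bash
python3 -c "from h import *;st()"
```

```text
t 14.2667 F case [-1.8284 -0.4518 -0.6332] tcp case [-0.1019  0.0944  0.0302] 
rot in case [[-0.9998  0.0059  0.0001]
 [ 0.0059  0.9998 -0.    ]
 [-0.0001 -0.     -1.    ]] 
j [-0.1388  0.2887 -0.4979  0.7841 -0.      0.2291]
needed rotvec [-0.      0.0001 -0.0059]
```

>>> apply_moves --pt "-0.5 0 0 0 0 0 -1" --pt "-1 0 0 0 0 0 -1" --pt "-1.5 0 0 0 0 0 -1" --pt "-2 0 0 0 0 0 -1" --pt "-2 0 0 0 0 0 -1"

```text
t: 14.68
tool_pos: [0.4767, 0.0176, 0.0301]
tcp_rot: [[-0.933, 0.359, -0.002], [0.359, 0.933, 0.001], [0.002, 0.0, -1.0]]
force: [-6.3, 2.5, 1.7]
width: 0.0002
grasp_force: 3.3
```

```bash
python3 -c "from h import *;st()"
```

```text
t 14.6833 F case [-6.7478  0.1352  1.7017] tcp case [-0.101   0.0944  0.0301] 
rot in case [[-0.9998  0.0057 -0.0017]
 [ 0.0057  0.9998  0.    ]
 [ 0.0017  0.     -1.    ]] 
j [-0.1396  0.2911 -0.4945  0.7868  0.0004  0.2281]
needed rotvec [ 0.     -0.0017 -0.0057]
```

>>> apply_moves --pt "8 0 0 0 0 0 -1" --pt "22 0 0 0 0 0 -1" --pt "22 0 -30 0 0 0 -1" --pt "22 0 -65 0 0 0 -1" --pt "22 -30 -65 0 0 0 -1" --pt "22 -60 -65 0 0 0 -1" --pt "22 -95 -65 0 0 0 -1" --pt "22 -130 -65 0 0 0 -1" --pt "22 -165 -65 0 0 0 -1" --pt "22 -190 -65 0 0 0 -1" --pt "22 -190 -65 0 0 0 -1" --pt "22 -190 -65 0 0 0 -1"

```text
t: 15.68
tool_pos: [0.3887, -0.1534, 0.0956]
tcp_rot: [[-0.932, 0.363, 0.001], [0.363, 0.932, -0.001], [-0.002, -0.0, -1.0]]
force: [-0.2, 0.2, 0.5]
width: -0.0
grasp_force: 0.0
```

```bash
python3 - <<'E'
from h import *
st()
s,P=snap("scene","s5");Q=(P-O)@B
m=(abs(Q[...,2]-.058)<.006)&(abs(Q[...,1])<.16)&(Q[...,0]<.1)&(Q[...,0]>-.087)
print(cv2.minAreaRect(Q[m][:,:2].astype(np.float32)*1000),np.polyfit(Q[m][:,0],Q[m][:,2],1))
E
```

```text
t 15.6833 F case [-0.2737  0.0711  0.4931] tcp case [-0.1227 -0.0966  0.0956] 
rot in case [[-0.9997  0.0091  0.0016]
 [ 0.0091  0.9997 -0.0004]
 [-0.0016 -0.0004 -1.    ]] 
j [-0.5772  0.1242 -0.5197  0.9252 -0.0001 -0.2062]
needed rotvec [-0.0004  0.0016 -0.0091]
((2.8742828369140625, 0.8036956787109375), (281.5701904296875, 180.0406494140625), 89.51819610595703) [-0.0019  0.0578]
```

>>> apply_moves --pt "-2 1 12 0 0 0 -1" --pt "-2 1 23 0 0 0 -1" --pt "-2 1 29 0 0 0 -1" --pt "-2 1 33 0 0 0 -1" --pt "-2 1 37 0 0 0 -1" --pt "-2 1 41 0 0 0 -1" --pt "-3 1 44 0 0 0 -1" --pt "-3 1 47 0 0 0 -1" --pt "-4 1 50 0 0 0 -1" --pt "-5 1 53 0 0 0 -1" --pt "-6 1 55 0 0 0 -1" --pt "-7 1 57 0 0 0 -1"

```text
t: 16.73
tool_pos: [0.3958, -0.1538, 0.0381]
tcp_rot: [[-0.933, 0.36, 0.0], [0.36, 0.933, -0.0], [-0.0, 0.0, -1.0]]
force: [0.3, -0.1, 1.8]
width: 0.0
grasp_force: 0.7
```

>>> apply_moves --pt "-2 0 2 0 0 0 -1" --pt "-4 0 4 0 0 0 -1" --pt "-5 0 6 0 0 0 -1" --pt "-7 0 7 0 0 0 -1" --pt "-8 0 8 0 0 0 -1" --pt "-10 0 8.5 0 0 0 -1" --pt "-11 0 8.5 0 0 0 -1" --pt "-12 0 8.5 0 0 0 -1" --pt "-12 0 8.5 0 0 0 -1"

```text
t: 17.48
tool_pos: [0.4069, -0.158, 0.0296]
tcp_rot: [[-0.933, 0.36, -0.0], [0.36, 0.933, 0.0], [0.0, 0.0, -1.0]]
force: [-1.1, 0.8, -1.2]
width: 0.0001
grasp_force: 0.7
```

```bash
python3 -c "from h import *;st()"
```

```text
t 17.4833 F case [-1.2891  0.3637 -1.1707] tcp case [-0.1041 -0.0945  0.0296] 
rot in case [[-0.9998  0.0059 -0.0002]
 [ 0.0059  0.9998  0.0001]
 [ 0.0002  0.0001 -1.    ]] 
j [-0.5632  0.2319 -0.5853  0.7537  0.     -0.1954]
needed rotvec [ 0.0001 -0.0002 -0.0059]
```

>>> apply_moves --pt "-0.5 0 0 0 0 0 -1" --pt "-1 0 0 0 0 0 -1" --pt "-1.5 0 0 0 0 0 -1" --pt "-2 0 0 0 0 0 -1" --pt "-2.5 0 0 0 0 0 -1" --pt "-3 0 0 0 0 0 -1" --pt "-3.5 0 0 0 0 0 -1" --pt "-3.5 0 0 0 0 0 -1"

```text
t: 18.15
tool_pos: [0.4084, -0.1586, 0.0296]
tcp_rot: [[-0.933, 0.36, -0.003], [0.36, 0.933, 0.001], [0.003, -0.0, -1.0]]
force: [-10.4, 3.0, 5.7]
width: 0.0002
grasp_force: 5.3
```

```bash
python3 -c "from h import *;st()"
```

```text
t 18.15 F case [-10.8237  -0.905    5.6823] tcp case [-0.1025 -0.0945  0.0296] 
rot in case [[-0.9997  0.006  -0.0033]
 [ 0.006   0.9998 -0.0003]
 [ 0.0033 -0.0003 -1.    ]] 
j [-0.5618  0.2362 -0.5793  0.7585 -0.0009 -0.1938]
needed rotvec [-0.0003 -0.0033 -0.0061]
```

>>> apply_moves --pt "8 0 0 0 0 0 -1" --pt "25 0 0 0 0 0 -1" --pt "45 0 -25 0 0 0 -1" --pt "60 -20 -60 0 0 0 -1" --pt "65 -50 -95 0 0 0 -1" --pt "65 -85 -130 0 0 0 -1" --pt "65 -120 -150 0 0 0 -1" --pt "65 -155 -170 0 0 0 -1" --pt "65 -190 -180 0 0 0 -1" --pt "65 -220 -180 0 0 0 -1" --pt "65 -220 -180 0 0 0 -1"

```text
t: 19.07
tool_pos: [0.2691, -0.3471, 0.2109]
tcp_rot: [[-0.932, 0.363, 0.002], [0.363, 0.932, -0.005], [-0.004, -0.004, -1.0]]
force: [0.6, 0.8, -0.7]
width: 0.0001
grasp_force: 0.0
```

```bash
python3 - <<'E'
from h import *
st()
s,P=snap("top","t6");Q=(P-O)@B
m=(abs(Q[...,2]-.058)<.006)&(abs(Q[...,1])<.16)&(Q[...,0]<.1)&(Q[...,0]>-.087)
print(cv2.minAreaRect(Q[m][:,:2].astype(np.float32)*1000),np.polyfit(Q[m][:,0],Q[m][:,2],1))
for sg in(1,-1):
  k=(abs(Q[...,1]-sg*.095)<.017)&(Q[...,0]<-.086)&(Q[...,0]>-.13)&(Q[...,2]>.008);f=Q[k];print(len(f),f.min(0) if len(f) else 0,np.median(f,0) if len(f) else 0)
a=s["image"][190:350,300:500,::-1]
s,P=snap("scene","s6")
b=s["image"][180:380,150:400,::-1]
cv2.imwrite("pics/c6.png",np.vstack([cv2.resize(a,(375,300)),cv2.resize(b,(375,300))]))
E
```

```text
t 19.0667 F case [ 0.2401  0.9487 -0.6604] tcp case [-0.1659 -0.32    0.2109] 
rot in case [[-0.9997  0.0099  0.0036]
 [ 0.0099  0.9997 -0.0044]
 [-0.0036 -0.0043 -1.    ]] 
j [-1.1022  0.0738 -0.2611  1.2303 -0.0008 -0.7304]
needed rotvec [-0.0044  0.0036 -0.0099]
((0.9972915649414062, -1.6263580322265625), (280.66900634765625, 177.01808166503906), 89.66740417480469) [-0.0006  0.0563]
72 [-0.0917  0.0785  0.0204] [-0.0898  0.0946  0.0521]
95 [-0.0935 -0.112   0.0197] [-0.0906 -0.0949  0.0533]
```

View pics/c6.png

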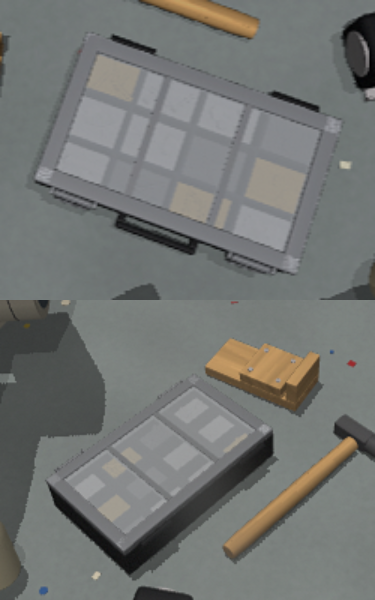

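The lid lies level. Both flaps, at (75,198) and (250,262), lie flat along the front edge: the outer faces measure about x = -92 to -93 mm against the expected -92.5. The case has not moved, and the robot is clear of everything.

```bash
python3 -c "from h import *;print(env.sign_off())"
```

```text
the job is handed in; nothing more can be done
None
```

I pushed the lid fully shut without slamming it, then pressed both latches flat against the front; the case did not move measurably, nothing else was touched, and I handed the job in at about 19 s.

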